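# Level the lab shaker, right the fallen bottles on it and start it

## Robot

A 6-joint arm with a two-finger parallel gripper is mounted at the origin on the work surface. World frame = base frame: x ahead of the robot, y to its left, z up, the work surface at z = 0. Lengths are in m, angles in rad, forces in N, time in s.
With the tool pointing down it reaches from about 0.3 to 0.85 m from the base axis. Payload 5.4 kg.
Tool frame: the origin (TCP) lies where the fingers leave the gripper's body, on its centre line; the fingertips stand 73 mm ahead of it and the grasp point (between the pads) lies 54 mm ahead of it; z points along the fingers, y is the line along which they close (so a half turn about z gives the same grasp; the last joint's range is limited). The gripper opens to 85 mm and grips with 20 to 120 N. Pads are 22 mm wide; open, the fingers measure 114 mm over their backs; the gripper's body (76 mm by 85 mm) begins 54 mm behind the grasp point. The pads swing forward as they close: fully open they stand 13 mm farther back than shut.
Start: joints at [1.085, 0.158, 1.597, -0, 1.386, -0.21], TCP at [0.157, 0.553, 0.304] pointing down, gripper open.
Joint ranges: [-2.91, 2.91], [-0.94, 2.29], [0.18, 2.7], [-1.29, 4.43], [0.17, 2.64], [-3, 3]. Speed limits (rad/s): [2.57, 2.57, 3.14, 3.14, 3.14, 3.14].

## Interface

Orientations are given as [roll, pitch, yaw] about the fixed x, y, z axes, in that order (R = Rz(yaw) Ry(pitch) Rx(roll)).
In Python, from station import r, vision gives the robot as it stands. The module is installed in compiled form; this text tells all that it offers.
- The arm moves only by the shell command python3 -m creep 'ROWS' [FORCE]. ROWS is JSON, a list of rows, each a list of 5 numbers: the shift along the tool's x, y, z in mm, then the turn about the tool's z in degrees, then the opening, from 0 (shut) to 1 (fully open). A call has 1 to 12 rows; each row shifts and turns the commanded pose from where the row before left it, along the tool's axes as they then stand; what a row does not reach is not made up. A row lasts 1/8 s, in which the tool goes at most 62.5 mm and 10.7 degrees, less where a joint would pass 70% of its speed; a pose out of reach is approached as far as the arm can. A call with a gripper value outside its range is refused whole. The fingers move at their own pace and stop on an object; FORCE is the grip in N (left out, the last holds). Time passes only in rows, so rows that do not move let the fingers close. It gives the time, the measured TCP pose, the force, the opening and the grip force at its end, in the units of the state.
- r.get_state(): the state, without advancing time (a new reading comes with each control period).
- vision.capture(name): name is "scene" or "top" or "wrist"; returns a dict with "color" (384x512x3 uint8, red, green, blue), "fx", "fy", "cx", "cy" (pixels), "extrinsics" (4x4, takes a point from camera to world coordinates); the wrist camera has in their place "mount" (4x4, takes a point from camera to tool coordinates, whose origin is the TCP and whose axes are the flange's). Camera axes: x right, y up, looking along -z (the intrinsics and any distortion apply to the point x, -y, -z); pixel columns grow to the right and rows downward; lengths in m; the calibration is good to about 2 mm. The wrist camera is an equidistant fisheye: a pixel r from the principal point sees the ray r / f radians off the axis. A picture is of the moment at which its call begins: read the wrist's pose just before it. There is no depth.
- r.close_job(): hands the job in; it is judged then, once.
The state is a dict: "time": time; "joint_pos": joint angles; "joint_velocities": joint speeds; "joint_torque": joint torques, N m; "ee_pos": TCP position; "orientation": TCP orientation; "contact_force": force on the tool from outside, world axes, zero at the start; "wrist_torque": the same for the moment, N m; "width": opening from 0.0 (shut) to 1.0 (fully open); "finger_force": force on a finger pad.
Only numpy, scipy, OpenCV 4.12 (cv2) and the standard library are available. Lean on these libraries where they do the work, as an engineer would, in place of code of your own. Each camera call takes 0.05 s, during which the arm holds its last target. There are 200 camera calls.

## Task

The shaker's tray has gone out of level and two small bottles, amber and green, have toppled onto the bench. First turn the shaker's black knob until the tray is level, then stand both bottles upright on the tray, setting them down gently, and last push the red lever over to the far side to start the shaker. Leave the tray level and do not disturb the other glassware and jars.

Things in the scene. Friction and masses are not known exactly. Their poses are not given: they have to be found in the camera images.
- shaker: blue shaker base fixed to the bench, 270 mm deep (x -150 to +120 mm) by 250 mm wide (y). Origin: on the bench under its pivot line; its x axis points away from the robot, yaw up to 0.2 rad. The low front apron (top 36 mm above the bench, x -150 to -60 mm) carries the knob on its left and the lever on its right; behind it the body's top is 52 mm high, with the tray above
- tray (a joint): tilt of the tray about the shaker's x axis (rad): 0 is level, negative is left side (+y) low. It starts at -0.07 to -0.14 and follows the knob, rising 0.1 rad per rad of clockwise turn; limits of travel lie beyond level on either side
- tray_top (a point): centre of the tray's upper face (87 mm above the bench when level); its axes are the tray's. The flat tray, aluminium with a black rubber mat, is 170 mm (x) by 230 mm (y), 10 mm thick, centred 30 mm beyond the shaker's origin
- level_knob (a joint): angle of the black levelling knob (rad), growing clockwise seen from above, 0 to 3.0. Level is at 1.57, where its bar grip lies parallel to the shaker's front edge; at 0 the bar lies along the shaker's x. It turns stiffly (0.1 N m), and stays where it is left
- level_knob_grip (a point): point on the knob's upright axis at the height to grip its bar from above; it lies 73 mm above the bench. The bar is 46 mm long, 14 mm thick and 32 mm tall (its top 7 mm above this point), on a round skirt; the axis stands 105 mm in front of and 70 mm to the left of the shaker's origin
- start_lever (a joint): red toggle lever (rad): 0 leaning toward the robot (off, start), 1.0 leaning away (on); it stays where it is left
- start_lever_tip (a point): centre of the red ball (26 mm diameter) at the lever's end. The lever pivots 60 mm below it, about a line along the shaker's y, 58 mm above the bench, 110 mm in front of and 70 mm to the right of the shaker's origin; it stands 0.5 rad either side of upright at its ends and takes about 1 N at the ball. Its block, 70 mm (x) by 50 mm (y), is 61 mm above the bench at the top
- amber_bottle: small amber bottle with paper label, 120 mm tall, 52 mm diameter (straight body to 74 mm from the foot, then shoulder, neck and white cap 25 mm wide), 0.15 to 0.26 kg. Origin: centre of its foot; own z axis runs from foot to cap. Starts lying on the bench, axis 26 mm up, right of the shaker, cap to the robot's left (+y, within 0.4 rad); either bottle may be the nearer to the shaker
- green_bottle: small green bottle with paper label, 120 mm tall, 52 mm diameter (straight body to 74 mm from the foot, then shoulder, neck and blue cap 25 mm wide), 0.15 to 0.26 kg. Origin: centre of its foot; own z axis runs from foot to cap. Starts lying on the bench, axis 26 mm up, right of the shaker, cap to the robot's left (+y, within 0.4 rad); either bottle may be the nearer to the shaker
- stock_bottle: bystander: large amber bottle with white cap, 70 mm diameter, 170 mm tall, standing upright beyond the fallen bottles; origin at the centre of its foot. Leave it alone
- beaker: bystander: clear glass beaker, 66 mm diameter, 85 mm tall, standing upright beyond the fallen bottles; origin at the centre of its foot. Leave it alone
- flask: bystander: clear conical flask, 72 mm diameter at the foot, 112 mm tall, standing upright beyond the fallen bottles; origin at the centre of its foot. Leave it alone
- powder_jar: bystander: white jar with red lid, 64 mm diameter, 80 mm tall, standing upright beyond the fallen bottles; origin at the centre of its foot. Leave it alone
Things that resemble listed ones, but are neither listed nor needed, are in the scene too. Leave any pink or turquoise look-alike of the green_bottle alone.

How it is judged:
On the way, in this order (a step that is already met when the one before it is completed fails the run):
1. the tray is turned level while both bottles are still off it and the lever is off (value of joint tray between -0.025 and 0.025 rad and value of joint start_lever below 0.3 rad and not (x of amber_bottle in the frame of tray_top between -0.085 and 0.085 m and y of amber_bottle in the frame of tray_top between -0.115 and 0.115 m and z of amber_bottle in the frame of tray_top between -0.005 and 0.006 m and angle between amber_bottle's own z axis and vertical below 0.08 rad) and not (x of green_bottle in the frame of tray_top between -0.085 and 0.085 m and y of green_bottle in the frame of tray_top between -0.115 and 0.115 m and z of green_bottle in the frame of tray_top between -0.005 and 0.006 m and angle between green_bottle's own z axis and vertical below 0.08 rad)), for 0.2 s.
2. one bottle stands upright on the level tray, released, the lever still off (value of joint tray between -0.025 and 0.025 rad and value of joint start_lever below 0.3 rad and (((x of amber_bottle in the frame of tray_top between -0.085 and 0.085 m and y of amber_bottle in the frame of tray_top between -0.115 and 0.115 m and z of amber_bottle in the frame of tray_top between -0.005 and 0.006 m and angle between amber_bottle's own z axis and vertical below 0.08 rad) and (linear speed of amber_bottle below 0.02 m/s and contact force between amber_bottle and the fingers below 0.1 N)) or ((x of green_bottle in the frame of tray_top between -0.085 and 0.085 m and y of green_bottle in the frame of tray_top between -0.115 and 0.115 m and z of green_bottle in the frame of tray_top between -0.005 and 0.006 m and angle between green_bottle's own z axis and vertical below 0.08 rad) and (linear speed of green_bottle below 0.02 m/s and contact force between green_bottle and the fingers below 0.1 N)))), for 0.2 s.
3. both bottles stand upright on the level tray, released, the lever still off (value of joint tray between -0.025 and 0.025 rad and value of joint start_lever below 0.3 rad and x of amber_bottle in the frame of tray_top between -0.085 and 0.085 m and y of amber_bottle in the frame of tray_top between -0.115 and 0.115 m and z of amber_bottle in the frame of tray_top between -0.005 and 0.006 m and angle between each of amber_bottle, green_bottle's own z axis and vertical below 0.08 rad and linear speed of each of amber_bottle, green_bottle below 0.02 m/s and contact force between each of amber_bottle, green_bottle and the fingers below 0.1 N and x of green_bottle in the frame of tray_top between -0.085 and 0.085 m and y of green_bottle in the frame of tray_top between -0.115 and 0.115 m and z of green_bottle in the frame of tray_top between -0.005 and 0.006 m), for 0.2 s.
4. the lever is pushed over to on (value of joint start_lever above 0.75 rad), for 0.2 s.
At the end, for the whole second after the job is handed in: The tray is level within 0.025 rad, both bottles stand on it upright (within 0.08 rad, the centre of the foot over the tray and on its surface), released and at rest, and the lever is over on its far side (above 0.75 rad) (value of joint tray between -0.025 and 0.025 rad and x of amber_bottle in the frame of tray_top between -0.085 and 0.085 m and y of amber_bottle in the frame of tray_top between -0.115 and 0.115 m and z of amber_bottle in the frame of tray_top between -0.005 and 0.006 m and angle between each of amber_bottle, green_bottle's own z axis and vertical below 0.08 rad and linear speed of each of amber_bottle, green_bottle below 0.02 m/s and contact force between each of amber_bottle, green_bottle and the fingers below 0.1 N and x of green_bottle in the frame of tray_top between -0.085 and 0.085 m and y of green_bottle in the frame of tray_top between -0.115 and 0.115 m and z of green_bottle in the frame of tray_top between -0.005 and 0.006 m and value of joint start_lever above 0.75 rad); the robot touches nothing.
It fails at once if a bystander moved more than 30 mm or tipped (distance of any of stock_bottle, beaker, flask, powder_jar from where it was at the start of the episode above 0.03 m or angle between any of stock_bottle, beaker, flask, powder_jar's own z axis and vertical above 0.3 rad).
It fails at once if a bottle is dropped or pressed hard on the tray (over 60 N) (contact force between any of amber_bottle, green_bottle and tray above 60 N).
It also fails if it takes over 72 s, if anything falls off the work surface, if the arm or the gripper's body presses on something with over 40 N, if the wrist force passes 120 N, or if a joint passes its speed limit or range.

## Working session

There is one attempt and no reset: what is moved stays moved. The work goes in short steps, Python scripts to look and compute and a shell command to move; the robot and the scene stay as the last step left them, time stands still between calls to the robot, and variables do not carry over. Pictures are saved under pics/ and viewed, at most 10 in all, crops included, and the job is handed in when it is done.

```bash
mkdir -p pics; cat > h.py <<'E'
import numpy as np, cv2
from station import r, vision
def cap(n):
    d=vision.capture(n); return d
def save(d,f,s=1.5):
    cv2.imwrite(f,cv2.resize(d['color'][:,:,::-1],None,fx=s,fy=s))
def ray(d,u,v):
    E=np.array(d['extrinsics']); c=np.array([(u-d['cx'])/d['fx'],-(v-d['cy'])/d['fy'],-1.])
    return E[:3,3],E[:3,:3]@c
def onz(d,u,v,z):
    o,k=ray(d,u,v); return o+k*(z-o[2])/k[2]
def proj(d,p):
    E=np.array(d['extrinsics']); c=E[:3,:3].T@(np.array(p)-E[:3,3]); return d['cx']+d['fx']*c[0]/-c[2], d['cy']-d['fy']*c[1]/-c[2]
E
python3 - <<'E'
from h import *
for n in("top","scene"):
    d=cap(n); save(d,f'pics/{n}0.png'); np.save(f'pics/{n}0.npy',d['color'])
    print(n,d['fx'],d['fy'],d['cx'],d['cy'],np.round(d['extrinsics'],3).tolist())
print(r.get_state())
E
```

```text
top 367.59292896341714 367.59292896341714 255.60380072226047 190.88002731637437 [[0.142, 0.965, -0.22, 0.323], [-0.99, 0.14, -0.026, -0.066], [0.006, 0.221, 0.975, 1.113], [0.0, 0.0, 0.0, 1.0]]
scene 457.0372152548358 457.0372152548358 252.6844901548471 192.7991290240217 [[-0.198, -0.672, 0.714, 1.342], [0.98, -0.129, 0.15, 0.112], [-0.009, 0.73, 0.684, 0.874], [0.0, 0.0, 0.0, 1.0]]
{'time': 0.1, 'joint_pos': array([ 1.08489170e+00,  1.58970659e-01,  1.59812308e+00,  1.93616885e-05,
        1.38618038e+00, -2.10065357e-01]), 'joint_velocities': array([-0.00222582, -0.00224181, -0.00324529, -0.00028813, -0.00016634,
        0.0006784 ]), 'joint_torque': array([-1.83164161e-04, -3.96986246e+01, -3.32339931e+01, -1.31807979e-04,
        4.11900299e-03, -2.34298170e-05]), 'ee_pos': array([0.15640019, 0.5528845 , 0.30301548]), 'orientation': array([-3.13995212e+00, -3.69232952e-04,  2.86574952e+00]), 'contact_force': array([-0.09637972, -0.20838862,  0.28289796]), 'wrist_torque': array([0.0133985 , 0.04809076, 0.03225473]), 'finger_force': 0.0, 'width': 1.001022952825618}
```

View pics/top0.png

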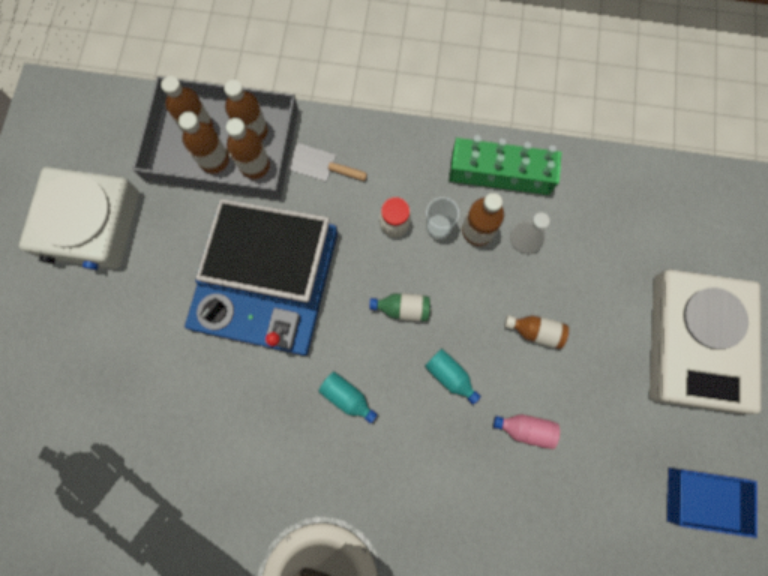

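View pics/scene0.png

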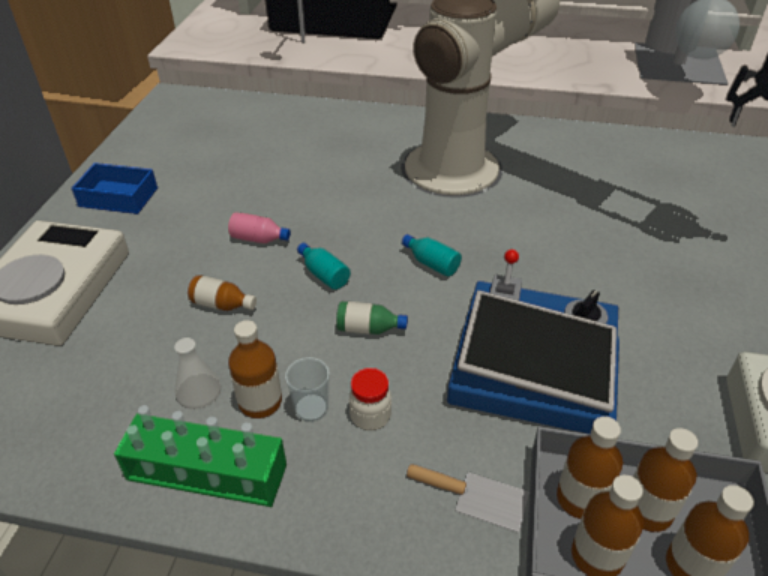

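The top view (1.5x) shows the knob at (214,312), the ball at (272,339), the green bottle at (370–430,307) and the amber bottle at (508–567,330). The scene view agrees with that. Next I'll measure positions by colour.

```bash
cat > m.py <<'E'
from h import *
def blob(img,lo,hi,box):
    x0,y0,x1,y1=box
    hsv=cv2.cvtColor(img,cv2.COLOR_RGB2HSV); m=cv2.inRange(hsv,lo,hi); k=np.zeros_like(m); k[y0:y1,x0:x1]=m[y0:y1,x0:x1]
    n,l,s,c=cv2.connectedComponentsWithStats(k); i=1+np.argmax(s[1:,4]); return c[i],s[i,4],(l==i)
def near(d,p,e,q):
    pass
def tri(d1,a,d2,b):
    o1,k1=ray(d1,*a);o2,k2=ray(d2,*b)
    t=np.linalg.lstsq(np.c_[k1,-k2],o2-o1,rcond=None)[0]
    p,q=o1+k1*t[0],o2+k2*t[1]; return (p+q)/2,np.linalg.norm(p-q)
E
python3 - <<'E'
from m import *
t=cap("top"); s=cap("scene"); T,S=t['color'],s['color']
R=[((0,150,110),(8,255,255)),(170,216,195,236),(325,155,355,182)]
def both(name,lo,hi,bt,bs,z):
    a,na,_=blob(T,lo,hi,bt); b,nb,_=blob(S,lo,hi,bs)
    p,e=tri(t,a,s,b); print(name,np.round(a,1),na,np.round(b,1),nb,'tri',np.round(p,4),'err',round(e,4),'onz',np.round(onz(t,*a,z),4),np.round(onz(s,*b,z),4)); return p
both('ball',(0,150,110),(8,255,255),(170,216,195,236),(325,160,355,182),.111)
both('bluecap',(105,120,60),(125,255,255),(243,190,258,215),(258,205,276,222),.026)
both('green',(50,80,30),(80,255,255),(245,190,292,218),(220,195,265,228),.026)
both('whitecap',(0,0,130),(180,75,255),(334,206,346,222),(160,193,172,208),.026)
both('amber',(3,120,50),(18,255,255),(338,205,382,235),(122,180,164,210),.026)
both('greenlabel',(0,0,120),(60,90,255),(262,192,286,216),(222,198,250,226),.026)
both('amberlabel',(0,0,120),(60,90,255),(354,208,380,236),(126,180,152,210),.026)
c=T[185:245,115:235]; c2=S[150:235,300:430]
cv2.imwrite('pics/crop1.png',np.vstack([cv2.resize(c[:,:,::-1],(600,300),interpolation=cv2.INTER_CUBIC),cv2.resize(c2[:,60:,::-1],(240,290),interpolation=cv2.INTER_CUBIC).repeat(1,0) if 0 else np.zeros((1,600,3),np.uint8)]))
a,n,m=blob(T,(0,0,0),(180,255,45),(128,195,158,220)); ys,xs=np.nonzero(m)
P=np.array([onz(t,x,y,.078)[:2] for x,y in zip(xs,ys)]); w,v=np.linalg.eigh(np.cov(P.T))
print('knob',a,n,P.mean(0),np.sqrt(w),v[:,1],'ang',np.degrees(np.arctan2(v[1,1],v[0,1])))
E
```

```text
ball [181.7 225.3] 51 [341. 170.] 59 tri [0.4239 0.1484 0.1146] err 0.0036 onz [0.4244 0.1473 0.111 ] [0.4189 0.1504 0.111 ]
bluecap [248.7 202.4] 29 [267.8 214. ] 56 tri [ 0.5294 -0.0205  0.0272] err 0.0012 onz [ 0.5298 -0.0211  0.026 ] [ 0.5282 -0.0201  0.026 ]
green [260.  203.4] 157 [254.2 213. ] 258 tri [ 0.5315 -0.0554  0.0264] err 0.0001 onz [ 0.5316 -0.0554  0.026 ] [ 0.5311 -0.0555  0.026 ]
whitecap [338.9 211.8] 141 [165.7 198.1] 71 tri [ 0.5372 -0.2906  0.0424] err 0.0023 onz [ 0.5401 -0.2929  0.026 ] [ 0.5213 -0.2998  0.026 ]
amber [351.9 217.8] 192 [152.3 197.6] 274 tri [ 0.5277 -0.3341  0.0274] err 0.0024 onz [ 0.5276 -0.3333  0.026 ] [ 0.5263 -0.3361  0.026 ]
greenlabel [273.9 201. ] 362 [235.8 208.3] 453 tri [ 0.5417 -0.0983  0.0451] err 0.006 onz [ 0.545  -0.0958  0.026 ] [ 0.5236 -0.1062  0.026 ]
amberlabel [367.3 220.9] 526 [138.3 188.8] 380 tri [ 0.5212 -0.3737  0.047 ] err 0.0005 onz [ 0.525  -0.3795  0.026 ] [ 0.5003 -0.3862  0.026 ]
knob [142.95833333 207.25      ] 72 [0.46271988 0.27311289] [0.00435225 0.01173555] [-0.87575036  0.48276423] ang 151.13390531012868
```

View pics/crop1.png

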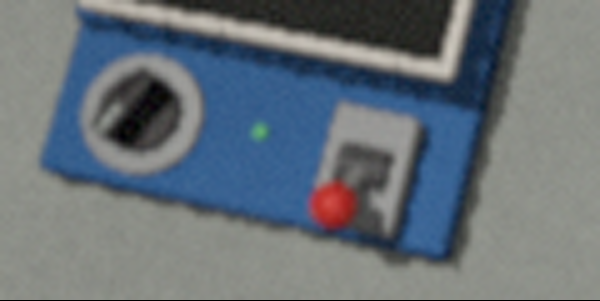

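Crop (5x, origin (115,185)): skirt centre at (142,113), bar running (118,145) to (170,85), apron front corners at (45,165) and (455,255).

```bash
python3 - <<'E'
from m import *
t=cap("top");s=cap("scene")
f=lambda x,y,z:onz(t,115+x/5-.4,185+y/5-.4,z)
L=f(45,165,.036);R=f(455,255,.036);L2=f(45,165,.0)
d=L-R; print('front',L,R,np.linalg.norm(d[:2])); u=d[:2]/np.linalg.norm(d[:2])
yaw=np.arctan2(-u[0],u[1]);print('yaw',yaw)
k=np.array([.46,.27]);ball=np.array([.4239,.1484])
# yaw from knob/ball refined w/ front edge
for y in (yaw,):
    M=np.array([[np.cos(y),-np.sin(y)],[np.sin(y),np.cos(y)]])
    print('orig from corners',(L[:2]+R[:2])/2-M@[-.15,0],'from ball',ball-M@[-.1388,-.07])
    for z in (.04,.05,.06): print('from skirt',z,f(142,113,z)[:2], f(142,113,z)[:2]-M@[-.105,.07])
for z in(.06,.08):
  a,b=f(118,145,z),f(170,85,z); v=M.T@(b-a)[:2]; print('bar',(a+b)/2,np.linalg.norm(v),'cw angle from x',np.degrees(np.arctan2(-v[1],v[0])))
# tray tilt: corners white frame
W=cv2.inRange(cv2.cvtColor(t['color'],cv2.COLOR_RGB2HSV),(0,0,130),(40,60,255));
c,n,m=blob(t['color'],(0,0,150),(180,60,255),(128,130,222,202)); h=cv2.convexHull(np.argwhere(m)[:,::-1].astype(np.int32)); print('top tray',n,cv2.approxPolyDP(h,6,True).reshape(-1,2).tolist())
c,n,m=blob(s['color'],(0,0,150),(180,60,255),(300,185,420,275)); h=cv2.convexHull(np.argwhere(m)[:,::-1].astype(np.int32)); print('scene tray',n,cv2.approxPolyDP(h,6,True).reshape(-1,2).tolist())
E
```

```text
front [0.42980706 0.33679087 0.036     ] [0.41217632 0.08847902 0.036     ] 0.24893697429144498
yaw -0.07088344566183233
orig from corners [0.57061502 0.20201133] from ball [0.56730914 0.20839383]
from skirt 0.04 [0.46798414 0.28547398] [0.56776277 0.20821323]
from skirt 0.05 [0.46663498 0.28220056] [0.56641362 0.20493981]
from skirt 0.06 [0.46528583 0.27892715] [0.56506447 0.2016664 ]
bar [0.46436995 0.27749159 0.06      ] 0.044959648280980105 cw angle from x 25.85867652224788
bar [0.46168904 0.27097203 0.08      ] 0.044105693799210886 cw angle from x 25.858676522247986
top tray 610 [[218, 145], [204, 199], [131, 185], [146, 133]]
scene tray 496 [[407, 272], [307, 244], [318, 195], [409, 218]]
```

```bash
cat >> m.py <<'E'
def go(x,y,z,yawdeg=None):
    """shift (mm, in tool axes after the turn) and turn to bring the TCP there with tool x at yawdeg"""
    st=r.get_state(); y0=np.degrees(st['orientation'][2]); Y=y0 if yawdeg is None else yawdeg
    turn=(y0-Y+90)%180-90 if yawdeg is not None else 0
    a=np.radians(y0-turn); d=np.array([x,y,z])-st['ee_pos']
    print('turn %.1f'%turn,'shift mm',np.round(1000*np.array([np.cos(a)*d[0]+np.sin(a)*d[1], np.sin(a)*d[0]-np.cos(a)*d[1], -d[2]]),1))
E
python3 -c "
from m import *
go(.4675,.281,.22,150)"
```

```text
turn 14.2 shift mm [-405.4  -80.2   83.6]
```

```bash
python3 -m creep '[[0,0,0,7.1,0.6],[0,0,0,7.1,0.6],[-45,-9,9,0,0.6],[-45,-9,9,0,0.6],[-45,-9,9,0,0.6],[-45,-9,9,0,0.6],[-45,-9,9,0,0.6],[-45,-9,9,0,0.6],[-45,-9,9,0,0.6],[-45,-9,9,0,0.6],[-45,-8,11,0,0.6],[0,0,0,0,0.6]]' 25
python3 - <<'E'
from m import *
st=r.get_state(); print(st['ee_pos'],st['orientation'])
d=cap("wrist"); cv2.imwrite('pics/w1.png',d['color'][:,:,::-1]); print({k:np.round(v,4).tolist() for k,v in d.items() if k!='color'})
go(.4675,.281,.22,150)
E
```

```text
time: 1.8
ee_pos: [0.4688, 0.2794, 0.22]
orientation: [-3.14, -0.0, 2.614]
contact_force: [-0.7, 0.6, 0.5]
width: 0.598
finger_force: 0.0
[0.46879323 0.27937231 0.22003714] [-3.14037201e+00 -4.78022019e-04  2.61387726e+00]
{'fx': 297.3186, 'fy': 297.3186, 'cx': 256.85, 'cy': 188.7216, 'mount': [[0.0004, 0.9534, 0.3017, 0.0761], [1.0, -0.0006, 0.0005, -0.0002], [0.0006, 0.3017, -0.9534, -0.0698], [0.0, 0.0, 0.0, 1.0]]}
turn -0.1 shift mm [0.4 0.2 0.4]
```

View pics/w1.png

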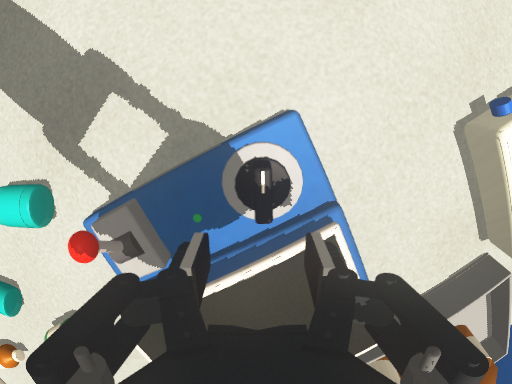

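The wrist view shows the bar aligned with the tool's x axis, running about (263,165) to (264,222), with a white pointer at (263,181). I'll project it to fix the axis position.

```bash
cat >> m.py <<'E'
def wray(d,u,v,pos,ori):
    from scipy.spatial.transform import Rotation as Ro
    Rt=Ro.from_euler('xyz',ori).as_matrix(); M=np.array(d['mount'])
    q=np.array([u-d['cx'],v-d['cy']]); rr=np.hypot(*q); th=rr/d['fx']
    c=np.array([q[0]/rr*np.sin(th),-q[1]/rr*np.sin(th),-np.cos(th)])
    return pos+Rt@M[:3,3], Rt@M[:3,:3]@c
def wonz(d,u,v,z,pos,ori):
    o,k=wray(d,u,v,pos,ori); return o+k*(z-o[2])/k[2]
E
python3 - <<'E'
from m import *
st=r.get_state(); d=cap("wrist"); p,o=st['ee_pos'],st['orientation']
print('axis est .4675 .281')
for uv,z in (((263,165),.08),((264,210),.08),((263,181),.08),((264,222),.05),((262,183),.045),((294,111),.036),((84,221),.036),((338,203),.036)): print(uv,z,np.round(wonz(d,*uv,z,p,o),4))
E
```

```text
axis est .4675 .281
(263, 165) 0.08 [0.4458 0.2981 0.08  ]
(264, 210) 0.08 [0.4766 0.2814 0.08  ]
(263, 181) 0.08 [0.4563 0.2921 0.08  ]
(264, 222) 0.05 [0.4971 0.2704 0.05  ]
(262, 183) 0.045 [0.4664 0.286  0.045 ]
(294, 111) 0.036 [0.427  0.3403 0.036 ]
(84, 221) 0.036 [0.4103 0.1015 0.036 ]
(338, 203) 0.036 [0.5213 0.3368 0.036 ]
```

```bash
python3 -c "
from m import *
go(.467,.285,.128,150)"
python3 -m creep '[[4,-4,30,0,0.6],[0,0,40,0,0.6],[0,0,22,0,0.6],[0,0,0,0,0.6],[0,0,0,0,0.1],[0,0,0,0,0.1],[0,0,0,0,0.1],[0,0,0,0,0.1],[0,0,0,0,0.1]]' 40
```

```text
turn -0.1 shift mm [ 1.9  3.  92.7]
time: 3.02
ee_pos: [0.4649, 0.2846, 0.1315]
orientation: [3.126, 0.004, 2.617]
contact_force: [9.8, 20.8, -10.9]
width: 0.155
finger_force: 44.5
```

```bash
python3 -m creep '[[1,3.5,0,0,0.1],[1,3,0,0,0.1],[0,0,0,0,0.1]]'
```

```text
time: 3.4
ee_pos: [0.4655, 0.2861, 0.1314]
orientation: [3.14, 0.005, 2.619]
contact_force: [2.1, -4.6, 6.2]
width: 0.15
finger_force: 46.9
```

```bash
python3 -m creep '[[0,0,0,8,0.1],[0,0,0,8,0.1],[0,0,0,8,0.1],[0,0,0,8,0.1],[0,0,0,8,0.1],[0,0,0,8,0.1],[0,0,0,8,0.1],[0,0,0,8,0.1],[0,0,0,0,0.1],[0,0,0,0,0.1]]'
python3 - <<'E'
from m import *
t=cap("top");s=cap("scene"); print(np.degrees(r.get_state()['orientation']))
save(s,'pics/s2.png')
for n,d,b in(("top",t,(120,120,222,205)),("scene",s,(290,170,420,275))):
    c,k,m=blob(d['color'],(0,0,150),(180,60,255),b); h=cv2.convexHull(np.argwhere(m)[:,::-1].astype(np.int32)); print(n,k,cv2.approxPolyDP(h,6,True).reshape(-1,2).tolist())
E
```

```text
time: 4.65
ee_pos: [0.4665, 0.2869, 0.1315]
orientation: [3.133, -0.002, 1.5]
contact_force: [8.1, -1.1, 0.4]
width: 0.147
finger_force: 46.0
[ 1.79532431e+02 -1.26009119e-01  8.59648551e+01]
top 759 [[220, 146], [205, 201], [132, 177], [139, 130]]
scene 533 [[411, 215], [409, 268], [305, 247], [318, 198]]
```

View pics/s2.png

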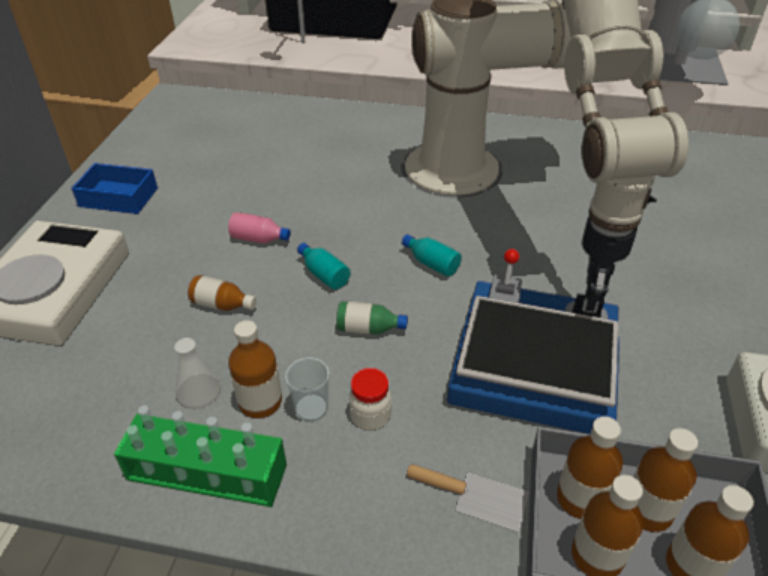

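The tool, still holding the bar, is turned to the front-edge direction. I'll release, lift and check the tray level.

```bash
python3 -m creep '[[0,0,0,0,0.4],[0,0,0,0,0.4],[0,0,0,0,0.4],[0,0,-20,0,0.4],[0,0,-40,0,0.4],[0,0,-40,0,0.4],[0,0,0,0,0.4]]'
python3 - <<'E'
from m import *
st=r.get_state(); d=cap("wrist"); p,o=st['ee_pos'],st['orientation']
img=d['color']; cv2.imwrite('pics/w2.png',cv2.resize(img[:,:,::-1],None,fx=1.5,fy=1.5))
t=cap("top");s=cap("scene")
y=-.071;O=np.array([.5675,.206]);M=np.array([[np.cos(y),-np.sin(y)],[np.sin(y),np.cos(y)]])
for X,Y in((.115,.115),(.115,-.115),(-.055,.115),(-.055,-.115)):
    q=O+M@[X,Y]; print(X,Y,'level px top',np.round(proj(t,[*q,.087]),1),'scene',np.round(proj(s,[*q,.087]),1))
for n,dd,b in(("top",t,(120,120,222,205)),("scene",s,(290,170,420,275))):
    c,k,m=blob(dd['color'],(0,0,150),(180,60,255),b); h=cv2.convexHull(np.argwhere(m)[:,::-1].astype(np.int32)); print(n,k,cv2.approxPolyDP(h,6,True).reshape(-1,2).tolist())
E
```

```text
time: 5.62
ee_pos: [0.4652, 0.2874, 0.2329]
orientation: [3.135, -0.003, 1.501]
contact_force: [0.2, -0.4, -0.7]
width: 0.402
finger_force: 0.0
0.115 0.115 level px top [145.1 130.1] scene [408.8 268.9]
0.115 -0.115 level px top [220.5 145.8] scene [302.4 247.3]
-0.055 0.115 level px top [128.7 184.4] scene [410.8 213.6]
-0.055 -0.115 level px top [206.6 201.2] scene [315.4 196.5]
top 1392 [[221, 120], [205, 201], [131, 184], [124, 147], [130, 128]]
scene 532 [[411, 215], [409, 268], [305, 247], [318, 198]]
```

View pics/w2.png

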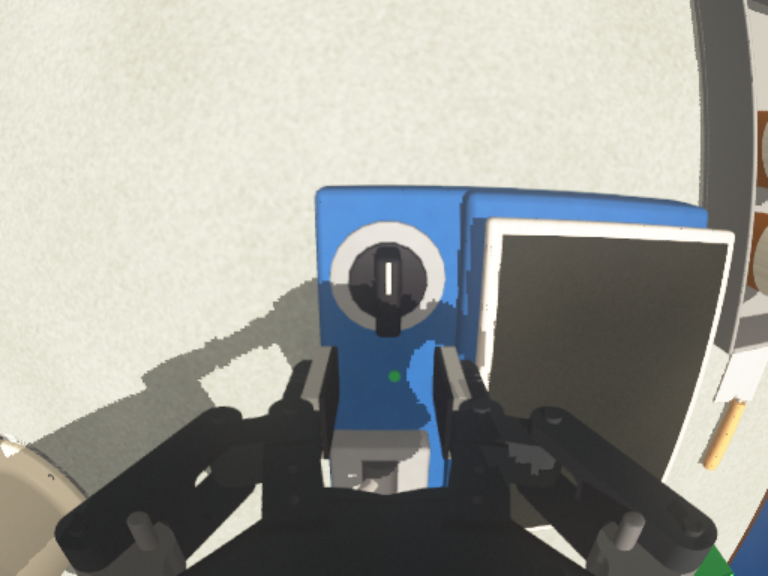

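The scene corners match the level prediction within about 2 px, evenly on both sides, and the bar is parallel to the front edge, so the tray is level. Next, the green bottle.

```bash
python3 - <<'E'
from m import *
t=cap("top")
for n,c,f in(("green",(246.5,203),(287,204.7)),("amber",(338,214.5),(378.5,222.5))):
    a,b=onz(t,*c,.026),onz(t,*f,.026); v=(a-b)[:2]; L=np.linalg.norm(v); print(n,'cap',a,'foot',b,'len',L,'yaw',np.degrees(np.arctan2(v[1],v[0])))
go(.5294,-.021,.20,93)
E
```

```text
green cap [ 0.52706658 -0.01494536  0.026     ] foot [ 0.53940818 -0.13625978  0.026     ] len 0.12194057944867522 yaw 95.80884865730592
amber cap [ 0.53173486 -0.29105947  0.026     ] foot [ 0.52504501 -0.41289811  0.026     ] len 0.12202216126289371 yaw 86.85719018678915
turn -7.0 shift mm [-310.5   50.8   27.3]
```

```bash
python3 -m creep '[[0,0,0,-9,0.6],[-35,4,0,0,0.6],[-35,4,0,0,0.6],[-35,4,3,0,0.6],[-35,4,5,0,0.6],[-35,4,5,0,0.6],[-35,4,5,0,0.6],[-35,4,5,0,0.6],[-35,4,5,0,0.6],[-32,5,5,0,0.6],[0,0,0,0,0.6]]' 25
cat > look.py <<'E'
from m import *
import sys
st=r.get_state(); d=cap("wrist"); p,o=st['ee_pos'],st['orientation']; print(np.round(p,4),np.degrees(o[2]))
if len(sys.argv)>1: cv2.imwrite(sys.argv[1],cv2.resize(d['color'][:,:,::-1],None,fx=1.5,fy=1.5))
E
python3 look.py pics/w3.png
```

```text
time: 7.2
ee_pos: [0.5268, -0.0224, 0.1941]
orientation: [-3.138, -0.001, 1.655]
contact_force: [0.6, 0.2, -0.1]
width: 0.601
finger_force: 0.0
[ 0.5268 -0.0224  0.1941] 94.82319809813343
```

View pics/w3.png

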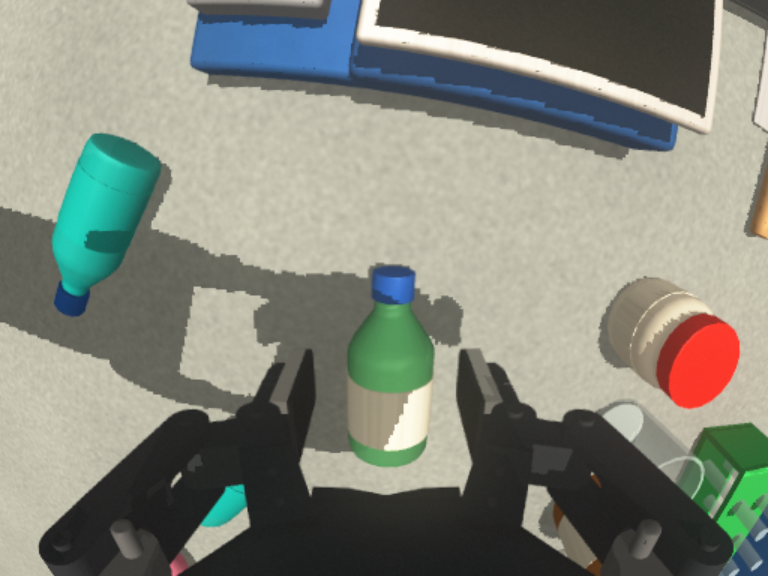

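The bottle is in line with the tool: cap at (393,285), cap tip at (395,266), foot at (388,462) in the 1.5x picture.

```bash
python3 - <<'E'
from m import *
st=r.get_state(); d=cap("wrist"); p,o=st['ee_pos'],st['orientation']
P=[wonz(d,u/1.5,v/1.5,z,p,o) for u,v,z in((395,266,.026),(393,303,.03),(388,455,.04),(388,466,.02))]
print(np.round(P,4)); v=P[0]-P[3]; print('yaw',np.degrees(np.arctan2(v[1],v[0])),np.linalg.norm(v[:2]))
ax=P[0]; u=(v/np.linalg.norm(v[:2]))[:2]; g=ax[:2]-.011*u; print('grasp',g)
go(*g,.081,np.degrees(np.arctan2(v[1],v[0])))
E
```

```text
[[ 0.5313 -0.0098  0.026 ]
 [ 0.532  -0.0301  0.03  ]
 [ 0.5381 -0.1299  0.04  ]
 [ 0.5405 -0.1567  0.02  ]]
yaw 93.56488895915092 0.14727153549901803
grasp [ 0.53201806 -0.02072874]
turn 1.4 shift mm [ -0.5   5.3 113.8]
```

```bash
python3 -m creep '[[-2,4.5,40,1,0.6],[0,0,45,0,0.6],[0,0,28,0,0.6],[0,0,0,0,0.6],[0,0,0,0,0.1],[0,0,0,0,0.1],[0,0,0,0,0.1],[0,0,0,0,0.1],[0,0,0,0,0.1]]' 25
```

```text
time: 8.43
ee_pos: [0.5328, -0.0223, 0.0837]
orientation: [3.14, -0.0, 1.641]
contact_force: [0.9, 5.2, 5.1]
width: 0.276
finger_force: 24.5
```

```bash
python3 -m creep '[[-6,0,-18,0,0.1],[-9,0,-17,0,0.1],[-12,0,-15,0,0.1],[-15,0,-13,0,0.1],[-17,0,-10,0,0.1],[-18,0,-7,0,0.1],[-19,0,-4,0,0.1],[-20,0,0,0,0.1],[-20,0,2,0,0.1],[0,0,0,0,0.1]]' 25
python3 - <<'E'
from m import *
s=cap("scene"); c=s['color'][150:270,150:330]; cv2.imwrite('pics/s3.png',cv2.resize(c[:,:,::-1],None,fx=4,fy=4))
E
```

```text
time: 9.68
ee_pos: [0.5414, -0.1599, 0.1643]
orientation: [-3.141, -0.0, 1.639]
contact_force: [-0.2, 0.1, -2.2]
width: 0.28
finger_force: 24.7
```

View pics/s3.png

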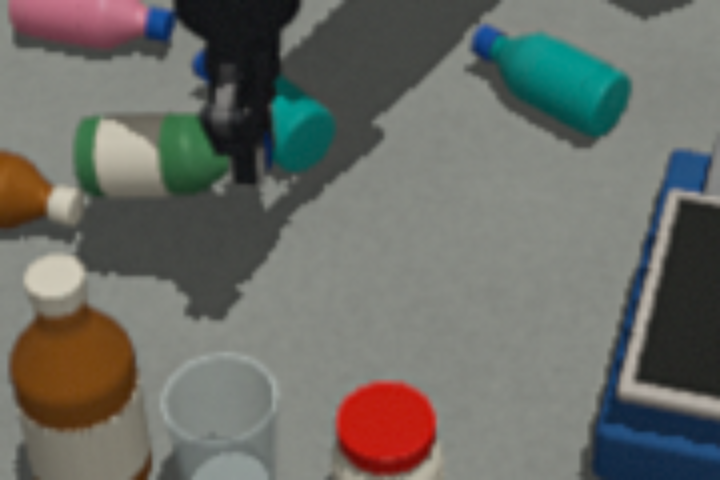

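The pads held the bottle level instead of letting it pivot. I'll raise it a little and loosen the grip gently so the foot can swing down.

```bash
python3 -m creep '[[0,0,-15,0,0.1],[0,0,0,0,0.22],[0,0,0,0,0.22],[0,0,0,0,0.22]]' 20; python3 -m creep '[[0,0,0,0,0.26],[0,0,0,0,0.26]]'; python3 -m creep '[[0,0,0,0,0.27],[0,0,0,0,0.27]]'
python3 - <<'E'
from m import *
for n in("top","scene"):
    d=cap(n); b=(225,170,330,260) if n=="top" else(140,150,260,250)
    c,k,m=blob(d['color'],(50,80,30),(80,255,255),b);print(n,c,k,cv2.boundingRect(m.astype(np.uint8)))
print(r.get_state()['wrist_torque'])
E
```

```text
time: 10.22
ee_pos: [0.5414, -0.1579, 0.1797]
orientation: [-3.141, -0.0, 1.641]
contact_force: [-0.3, 0.4, -3.2]
width: 0.279
finger_force: 24.8
time: 10.48
ee_pos: [0.5415, -0.1581, 0.1797]
orientation: [-3.141, -0.0, 1.641]
contact_force: [-0.4, -0.7, -3.0]
width: 0.276
finger_force: 24.8
time: 10.72
ee_pos: [0.5416, -0.1583, 0.1799]
orientation: [-3.142, 0.0, 1.641]
contact_force: [0.0, 0.0, -2.4]
width: 0.278
finger_force: 24.8
top [311.89830508 203.45762712] 59 (307, 198, 12, 11)
scene [197.05323194 184.24334601] 263 (190, 174, 17, 21)
[ 1.10308060e-01  5.29924813e-05 -2.50406363e-02]
```

```bash
python3 -m creep '[[30,0,20,0,0.27],[30,0,34,0,0.27],[0,0,0,0,0.27]]'; for i in 1; do python3 -m creep '[[0,0,0,0,0.28]]'|grep -E "force|width"; done; python3 -m creep '[[0,0,0,0,0.285]]'|grep -E "force|width"; python3 -c "
from m import *
print(r.get_state()['wrist_torque'])"
```

```text
time: 11.2
ee_pos: [0.5348, -0.0958, 0.1227]
orientation: [-3.135, -0.004, 1.643]
contact_force: [0.1, 0.4, -1.6]
width: 0.277
finger_force: 24.6
contact_force: [0.0, -0.3, -1.8]
width: 0.281
finger_force: 17.3
contact_force: [-0.5, 0.2, -1.4]
width: 0.283
finger_force: 7.7
[ 0.07069556  0.04729912 -0.00723659]
```

The grip force now falls smoothly with the commanded opening, so I'll go on in fine steps.

```bash
cat > tilt.py <<'E'
from m import *
st=r.get_state(); print('torque',np.round(st['wrist_torque'],3),'force',round(st['finger_force'],1))
for n in("top","scene"):
    d=cap(n); p=st['ee_pos']; u,v=map(int,proj(d,[p[0],p[1],p[2]-.09])); b=(max(u-50,0),max(v-45,0),u+50,v+45)
    import sys; lo,hi=((50,80,30),(80,255,255)) if sys.argv[1]=='g' else ((3,120,50),(18,255,255))
    c,k,m=blob(d['color'],lo,hi,b);print(n,np.round(c),k,cv2.boundingRect(m.astype(np.uint8)))
E
python3 tilt.py g; python3 -m creep '[[0,0,0,0,0.285]]'|grep -E "finger|width"; python3 -m creep '[[0,0,0,0,0.287]]'|grep -E "finger|width"; python3 tilt.py g
```

```text
torque [ 0.071  0.047 -0.007] force 7.7
top [309. 207.] 33 (306, 200, 5, 14)
scene [223. 204.] 253 (215, 195, 17, 20)
width: 0.288
finger_force: 7.7
width: 0.29
finger_force: 4.3
torque [-0.151 -0.101  0.067] force 4.3
top [309. 207.] 32 (306, 200, 5, 14)
scene [223. 204.] 250 (215, 195, 17, 20)
```

```bash
python3 -m creep '[[0,0,0,0,0.288],[0,0,0,0,0.288]]'|grep -E "force|width"; python3 tilt.py g;  python3 -m creep '[[0,0,0,0,0.289],[0,0,0,0,0.289]]'|grep -E "force|width"; python3 tilt.py g
```

```text
contact_force: [0.7, -0.3, -2.3]
width: 0.289
finger_force: 2.8
torque [-0.097 -0.065  0.016] force 2.8
top [309. 207.] 33 (306, 200, 5, 14)
scene [223. 204.] 248 (216, 195, 16, 20)
contact_force: [0.4, -0.0, -0.7]
width: 0.288
finger_force: 1.4
torque [-0.065 -0.048  0.051] force 1.4
top [309. 208.] 32 (306, 200, 5, 14)
scene [223. 204.] 249 (216, 195, 16, 20)
```

```bash
cat > tilt2.py <<'E'
from m import *
import sys
st=r.get_state(); p=st['ee_pos']; a=st['orientation'][2]; ux=np.array([np.cos(a),np.sin(a),0])
lo,hi=((50,80,30),(80,255,255)) if sys.argv[1]=='g' else ((3,120,50),(18,255,255))
g=p-[0,0,.054]; s=cap("scene")
H=cv2.cvtColor(s['color'],cv2.COLOR_RGB2HSV); m=cv2.inRange(H,lo,hi); u,v=map(int,proj(s,g)); k=np.zeros_like(m); k[max(v-70,0):v+70,max(u-65,0):u+45]=m[max(v-70,0):v+70,max(u-65,0):u+45]
n,l,S,c=cv2.connectedComponentsWithStats(k); print('blobs',[(c[i].round().tolist(),S[i,4].item()) for i in range(1,n) if S[i,4]>15])
for th in(0,20,45,70,90):
    t=np.radians(th); d=-ux*np.cos(t)-np.array([0,0,np.sin(t)])
    print(th,'shoulder',np.round(proj(s,g+d*.035)),'foot ring',np.round(proj(s,g+d*.105)))
E
python3 tilt2.py g
```

```text
blobs [([223.0, 204.0], 251), ([199.0, 210.0], 75)]
0 shoulder [223. 199.] foot ring [196. 196.]
20 shoulder [224. 202.] foot ring [200. 206.]
45 shoulder [228. 206.] foot ring [210. 217.]
70 shoulder [233. 208.] foot ring [225. 225.]
90 shoulder [237. 209.] foot ring [238. 228.]
```

It is tilted by about 25°, with the foot resting on the bench. I'll raise along the arc with a light grip.

```bash
python3 -m creep '[[0,0,0,0,0.286],[-7,0,-8,0,0.286],[-8,0,-8,0,0.286],[-9,0,-7,0,0.286],[-9,0,-7,0,0.286],[-9,0,-6,0,0.286],[-9,0,-4,0,0.286],[0,0,0,0,0.286]]'; python3 tilt2.py g
```

```text
time: 13.65
ee_pos: [0.5411, -0.1501, 0.1662]
orientation: [3.141, 0.0, 1.64]
contact_force: [-0.0, -0.4, -0.4]
width: 0.288
finger_force: 4.6
blobs [([208.0, 199.0], 242), ([195.0, 215.0], 45)]
0 shoulder [202. 185.] foot ring [174. 183.]
20 shoulder [203. 189.] foot ring [179. 194.]
45 shoulder [207. 193.] foot ring [190. 205.]
70 shoulder [212. 195.] foot ring [205. 213.]
90 shoulder [217. 196.] foot ring [218. 216.]
```

```bash
python3 -m creep '[[-9,0,-3,0,0.286],[-10,0,-3,0,0.286],[-10,0,-2,0,0.286],[-10,0,-1,0,0.286],[-10,0,0,0,0.286],[-10,0,0,0,0.286],[-10,0,0,0,0.286],[0,0,0,0,0.286]]'; python3 tilt2.py g
```

```text
time: 14.7
ee_pos: [0.5458, -0.2189, 0.1749]
orientation: [3.141, 0.0, 1.64]
contact_force: [0.9, 0.4, -2.5]
width: 0.283
finger_force: 4.4
blobs [([190.0, 197.0], 249), ([190.0, 218.0], 32)]
0 shoulder [174. 180.] foot ring [147. 178.]
20 shoulder [176. 184.] foot ring [152. 189.]
45 shoulder [180. 188.] foot ring [163. 200.]
70 shoulder [185. 191.] foot ring [179. 208.]
90 shoulder [190. 192.] foot ring [192. 211.]
```

The bottle hangs near vertical but has slipped in the pads. I'll lower it onto the bench so the pads slide back down the cap, then tighten.

```bash
python3 -m creep '[[0,0,3,0,0.286],[0,0,3,0,0.286],[0,0,3,0,0.286],[0,0,3,0,0.286],[0,0,0,0,0.286]]'|grep -E "force|width|pos";  python3 tilt2.py g; python3 -m creep '[[0,0,0,0,0.1],[0,0,0,0,0.1],[0,0,0,0,0.1]]' 40; python3 tilt2.py g|head -1
```

```text
ee_pos: [0.5481, -0.2201, 0.1676]
contact_force: [-2.3, -1.5, 15.2]
width: 0.286
finger_force: 11.0
blobs [([190.0, 198.0], 236), ([190.0, 219.0], 32)]
0 shoulder [174. 183.] foot ring [147. 181.]
20 shoulder [175. 187.] foot ring [152. 192.]
45 shoulder [179. 191.] foot ring [163. 203.]
70 shoulder [185. 193.] foot ring [178. 211.]
90 shoulder [189. 194.] foot ring [192. 214.]
time: 15.8
ee_pos: [0.548, -0.2201, 0.1678]
orientation: [3.136, 0.007, 1.641]
contact_force: [-2.5, -2.9, 16.2]
width: 0.277
finger_force: 40.8
blobs [([190.0, 198.0], 239), ([191.0, 219.0], 31)]
```

```bash
python3 -m creep '[[0,0,-15,0,0.1],[0,0,-45,0,0.1],[0,0,-45,0,0.1],[0,0,-45,0,0.1],[40,0,0,0,0.1],[45,0,0,0,0.1],[45,0,0,0,0.1],[45,10,0,0,0.1],[45,10,0,0,0.1],[45,10,0,0,0.1]]'; python3 -m creep '[[45,14,0,0,0.1],[45,14,0,0,0.1],[45,14,0,0,0.1],[36,14,0,0,0.1],[36,15,0,0,0.1],[0,0,0,0,0.1],[0,0,0,0,0.1]]'; python3 tilt2.py g;python3 -c "
from m import *
go(.616,.258,.265)"
```

```text
time: 17.1
ee_pos: [0.5567, 0.0503, 0.3127]
orientation: [-3.141, -0.0, 1.641]
contact_force: [1.8, -1.3, -2.5]
width: 0.273
finger_force: 41.3
time: 17.98
ee_pos: [0.6131, 0.2596, 0.3124]
orientation: [-3.14, 0.001, 1.641]
contact_force: [-0.1, -0.6, -2.5]
width: 0.276
finger_force: 41.3
blobs [([394.0, 199.0], 376), ([385.0, 223.0], 82)]
0 shoulder [381. 181.] foot ring [346. 178.]
20 shoulder [381. 185.] foot ring [347. 191.]
45 shoulder [384. 190.] foot ring [356. 205.]
70 shoulder [390. 193.] foot ring [373. 215.]
90 shoulder [395. 195.] foot ring [389. 218.]
turn 0.0 shift mm [-1.4  2.7 47.6]
```

```bash
python3 -m creep '[[-1,2,25,0,0.1],[0,0,15,0,0.1],[0,0,9,0,0.1],[0,0,0,0,0.28],[0,0,2,0,0.281],[0,0,2,0,0.281],[0,0,2,0,0.281],[0,0,0,0,0.281]]' 40; python3 tilt2.py g
```

```text
time: 19.02
ee_pos: [0.6156, 0.259, 0.2577]
orientation: [-3.141, 0.0, 1.641]
contact_force: [0.3, -0.4, -1.7]
width: 0.279
finger_force: 18.6
blobs [([389.0, 218.0], 369), ([380.0, 241.0], 84)]
0 shoulder [376. 201.] foot ring [342. 198.]
20 shoulder [376. 205.] foot ring [343. 210.]
45 shoulder [379. 210.] foot ring [352. 223.]
70 shoulder [384. 213.] foot ring [368. 232.]
90 shoulder [390. 214.] foot ring [384. 236.]
```

```bash
python3 -m creep '[[0,0,1.5,0,0.284],[0,0,1.5,0,0.284],[0,0,1.5,0,0.284],[0,0,0,0,0.284]]'|grep -E "force|pos"; python3 -m creep '[[0,0,1.5,0,0.286],[0,0,1.5,0,0.286],[0,0,0,0,0.287],[0,0,0,0,0.288]]'|grep -E "force|pos"; python3 tilt2.py g
```

```text
ee_pos: [0.6158, 0.259, 0.2539]
contact_force: [-0.5, -0.0, 0.7]
finger_force: 12.0
ee_pos: [0.6166, 0.2589, 0.2536]
contact_force: [-3.4, -2.4, 10.0]
finger_force: 8.2
blobs [([389.0, 220.0], 363), ([380.0, 242.0], 76)]
0 shoulder [376. 203.] foot ring [342. 200.]
20 shoulder [376. 207.] foot ring [343. 212.]
45 shoulder [379. 211.] foot ring [352. 225.]
70 shoulder [384. 214.] foot ring [368. 234.]
90 shoulder [390. 216.] foot ring [384. 237.]
```

```bash
python3 -m creep '[[0,0,-1,0,0.289],[0,0,-1,0,0.29],[0,0,0,0,0.292],[0,0,0,0,0.295],[0,0,0,0,0.3],[0,0,0,0,0.32],[0,0,0,0,0.36],[0,0,0,0,0.42],[0,0,0,0,0.42]]'; python3 tilt2.py g|head -1; python3 -m creep '[[0,0,-10,0,0.42],[0,0,-20,0,0.42],[0,0,-40,0,0.42],[0,0,-40,0,0.42]]'|grep force;  python3 - <<'E'
from m import *
s=cap("scene");t=cap("top")
c,k,m=blob(s['color'],(50,80,30),(80,255,255),(350,180,430,250));print(c,k)
c,k,m=blob(s['color'],(105,120,60),(125,255,255),(370,170,410,214));print('cap s',c,k)
a,k,m=blob(t['color'],(105,120,60),(125,255,255),(120,120,222,185));print('cap t',a,k)
cv2.imwrite('pics/s4.png',np.hstack([cv2.resize(s['color'][140:280,290:430,::-1],(420,420)),cv2.resize(t['color'][105:245,110:237,::-1],(380,420))]))
go(.536,-.301,.29,86.9)
E
```

```text
time: 21.25
ee_pos: [0.6156, 0.2589, 0.2521]
orientation: [-3.141, 0.0, 1.641]
contact_force: [-0.7, 0.3, -0.5]
width: 0.417
finger_force: 0.0
blobs [([386.0, 219.0], 347), ([380.0, 243.0], 73)]
contact_force: [0.3, -0.2, 0.5]
finger_force: 0.0
[387.31074766 218.1728972 ] 428
cap s [391.71428571 202.92063492] 126
cap t [217.66666667 170.02272727] 132
turn 7.1 shift mm [-564.   -51.    81.2]
```

View pics/s4.png

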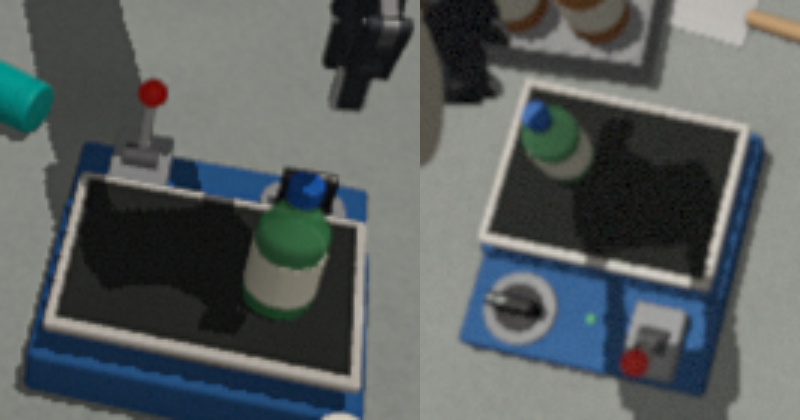

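The green bottle stands upright on the tray (left crop, at (290,260)). Next, the amber bottle.

```bash
python3 -m creep '[[-10,0,0,7,0.42],[-50,-5,0,0,0.5],[-50,-5,0,0,0.6],[-50,-5,0,0,0.6],[-50,-5,0,0,0.6],[-50,-5,0,0,0.6],[-50,-5,0,0,0.6],[-50,-5,0,0,0.6],[-50,-5,0,0,0.6],[-50,-5,30,0,0.6],[-50,-5,40,0,0.6],[-56,-6,40,0,0.6]]' 25; python3 -m creep '[[0,0,40,0,0.6],[0,0,0,0,0.6]]'
python3 - <<'E'
from m import *
st=r.get_state(); d=cap("wrist"); p,o=st['ee_pos'],st['orientation']; im=d['color']; print(p,np.degrees(o[2]))
def wpx(P):
    from scipy.spatial.transform import Rotation as Ro
    M=np.array(d['mount']);q=Ro.from_euler('xyz',o).as_matrix().T@(np.array(P)-p);c=M[:3,:3].T@(q-M[:3,3]);th=np.arccos(-c[2]/np.linalg.norm(c));h=np.hypot(c[0],c[1]);return d['cx']+d['fx']*th*c[0]/h,d['cy']-d['fx']*th*c[1]/h
print('expected cap',wpx([.5312,-.301,.026]),'body',wpx([.528,-.36,.04]))
c,k,m=blob(im,(3,120,50),(18,255,255),(190,150,330,330)); print('amber',c,k,cv2.boundingRect(m.astype(np.uint8)))
cv2.imwrite('pics/w5.png',cv2.resize(im[140:330,160:350,::-1],None,fx=3,fy=3))
E
```

```text
time: 23.4
ee_pos: [0.5321, -0.2983, 0.2572]
orientation: [3.14, 0.001, 1.518]
contact_force: [0.5, -0.9, -0.1]
width: 0.6
finger_force: 0.0
time: 23.65
ee_pos: [0.5306, -0.2959, 0.2142]
orientation: [-3.136, -0.005, 1.517]
contact_force: [-0.1, -0.1, 0.6]
width: 0.598
finger_force: 0.0
[ 0.53060273 -0.29586097  0.21422982] 86.94111880796372
expected cap (np.float64(258.05872893725774), np.float64(189.45303898359208)) body (np.float64(257.8520413146034), np.float64(253.8342948248913))
amber [257.60221938 225.93512591] 2343 (231, 195, 54, 57)
```

View pics/w5.png

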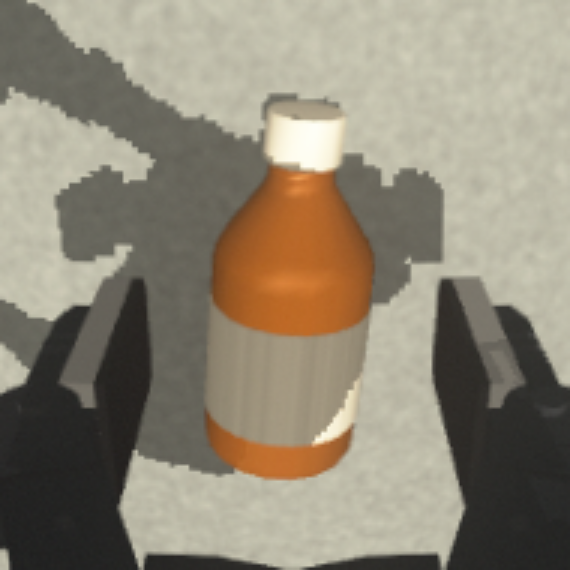

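The picture shows the cap at (305,135), its tip at (307,108) and the foot at (280,465), so the bottle is turned slightly from the tool axis.

```bash
python3 - <<'E'
from m import *
st=r.get_state(); d=cap("wrist"); p,o=st['ee_pos'],st['orientation']
f=lambda u,v,z: wonz(d,160+u/3-.3,140+v/3-.3,z,p,o)
a,b,c=f(307,110,.026),f(303,167,.037),f(281,465,.015); e=f(289,335,.05)
print(np.round([a,b,e,c],4)); v=a-c; Y=np.degrees(np.arctan2(v[1],v[0])); print(Y)
u=v[:2]/np.linalg.norm(v[:2]); g=a[:2]-.012*u; print(g); go(*g,.08,Y)
E
```

```text
[[ 0.5375 -0.2907  0.026 ]
 [ 0.5355 -0.3051  0.037 ]
 [ 0.5288 -0.3543  0.05  ]
 [ 0.5215 -0.4315  0.015 ]]
83.50578347918923
[ 0.53616154 -0.30259981]
turn 3.5 shift mm [ -5.5   3.9 138.9]
```

```bash
python3 -m creep '[[-5,4,40,3.5,0.6],[0,0,45,0,0.6],[0,0,40,0,0.6],[0,0,8,0,0.6],[0,0,0,0,0.6],[0,0,0,0,0.6]]' 25; python3 -m creep '[[0,0,0,0,0.2],[0,0,0,0,0.2],[0,0,0,0,0.26],[0,0,0,0,0.283],[0,0,0,0,0.284],[0,0,0,0,0.284]]'
```

```text
time: 24.5
ee_pos: [0.5377, -0.303, 0.0873]
orientation: [3.137, 0.003, 1.458]
contact_force: [0.2, -0.6, 0.2]
width: 0.597
finger_force: 0.0
time: 25.25
ee_pos: [0.5361, -0.3017, 0.0842]
orientation: [-3.141, -0.0, 1.457]
contact_force: [-0.0, 2.5, 3.0]
width: 0.284
finger_force: 10.4
```

```bash
python3 -m creep '[[0,0,0,0,0.286],[-3,0,-9,0,0.286],[-3,0,-9,0,0.286],[-4,0,-9,0,0.286],[-5,0,-8,0,0.286],[-6,0,-8,0,0.286],[-6,0,-7,0,0.286],[0,0,0,0,0.286],[0,0,0,0,0.286]]'; sed -i 's/th in(0,20,45,70,90)/th in(0,30,60,90)/' tilt2.py; python3 tilt2.py a
```

```text
time: 26.38
ee_pos: [0.5329, -0.3285, 0.1339]
orientation: [-3.141, -0.001, 1.457]
contact_force: [-0.5, 0.4, -1.5]
width: 0.283
finger_force: 6.7
blobs [([138.0, 191.0], 173), ([119.0, 192.0], 45), ([168.0, 241.0], 694)]
0 shoulder [139. 182.] foot ring [115. 177.]
30 shoulder [142. 187.] foot ring [124. 192.]
60 shoulder [147. 192.] foot ring [139. 205.]
90 shoulder [153. 194.] foot ring [157. 213.]
```

```bash
python3 -m creep '[[0,0,0,0,0.287],[0,0,0,0,0.287],[-6,0,-6,0,0.287],[-7,0,-6,0,0.287],[-7,0,-6,0,0.287],[-8,0,-5,0,0.287],[0,0,0,0,0.287]]'; python3 tilt2.py a
```

```text
time: 27.3
ee_pos: [0.53, -0.3577, 0.1582]
orientation: [3.14, 0.001, 1.456]
contact_force: [0.5, 0.4, 0.7]
width: 0.287
finger_force: 4.4
blobs [([131.0, 186.0], 214), ([118.0, 197.0], 38), ([168.0, 237.0], 440)]
0 shoulder [127. 173.] foot ring [103. 168.]
30 shoulder [130. 178.] foot ring [112. 184.]
60 shoulder [135. 183.] foot ring [128. 197.]
90 shoulder [141. 186.] foot ring [146. 205.]
```

```bash
python3 -m creep '[[-8,0,-4,0,0.287],[-9,0,-4,0,0.287],[-9,0,-3,0,0.287],[-10,0,-2,0,0.287],[-10,0,-2,0,0.287],[-10,0,0,0,0.287],[-10,0,0,0,0.287],[-10,0,0,0,0.287],[0,0,0,0,0.287],[0,0,0,0,0.287]]'; python3 tilt2.py a
```

```text
time: 28.6
ee_pos: [0.5212, -0.4319, 0.172]
orientation: [-3.141, -0.0, 1.457]
contact_force: [-0.7, -0.2, -0.1]
width: 0.291
finger_force: 4.3
blobs [([53.0, 102.0], 215), ([117.0, 180.0], 263), ([122.0, 200.0], 39)]
0 shoulder [101. 163.] foot ring [ 77. 158.]
30 shoulder [104. 169.] foot ring [ 87. 174.]
60 shoulder [109. 173.] foot ring [103. 188.]
90 shoulder [115. 176.] foot ring [121. 195.]
```

Upright. I'll press down lightly, tighten, and carry it to the tray.

```bash
python3 -m creep '[[0,0,3,0,0.287],[0,0,3,0,0.287],[0,0,3,0,0.287],[0,0,0,0,0.287],[0,0,0,0,0.1],[0,0,0,0,0.1],[0,0,0,0,0.1]]' 40; python3 tilt2.py a
```

```text
time: 29.52
ee_pos: [0.5223, -0.4341, 0.1676]
orientation: [3.138, 0.006, 1.458]
contact_force: [-2.6, -1.0, 12.1]
width: 0.276
finger_force: 40.4
blobs [([52.0, 103.0], 186), ([117.0, 181.0], 252), ([121.0, 201.0], 39)]
0 shoulder [100. 165.] foot ring [ 77. 160.]
30 shoulder [103. 170.] foot ring [ 87. 176.]
60 shoulder [108. 175.] foot ring [102. 189.]
90 shoulder [115. 177.] foot ring [120. 197.]
```

```bash
python3 -m creep '[[0,0,-15,0,0.1],[0,0,-45,0,0.1],[0,0,-45,0,0.1],[0,0,-43,0,0.1],[40,0,0,0,0.1],[45,0,0,0,0.1],[45,0,0,0,0.1],[45,0,0,0,0.1],[45,0,0,0,0.1],[45,0,0,0,0.1],[45,0,0,0,0.1],[45,0,0,0,0.1]]'; python3 -m creep '[[45,3,0,0,0.1],[45,4,0,0,0.1],[45,4,0,0,0.1],[40,4,0,0,0.1],[33,4,0,0,0.1],[20,1,0,0,0.1],[0,0,0,0,0.1],[0,0,0,0,0.1]]'; python3 tilt2.py a;python3 -c "
from m import *
go(.6085,.148,.262)"
```

```text
time: 31.08
ee_pos: [0.5611, -0.0774, 0.3112]
orientation: [-3.141, -0.001, 1.458]
contact_force: [0.0, -0.1, -0.9]
width: 0.275
finger_force: 40.8
time: 32.08
ee_pos: [0.607, 0.144, 0.3112]
orientation: [-3.141, 0.001, 1.457]
contact_force: [-1.1, -0.3, -1.5]
width: 0.275
finger_force: 40.7
blobs [([340.0, 191.0], 364), ([335.0, 215.0], 75)]
0 shoulder [324. 170.] foot ring [292. 164.]
30 shoulder [326. 177.] foot ring [297. 184.]
60 shoulder [331. 183.] foot ring [313. 200.]
90 shoulder [339. 186.] foot ring [335. 209.]
turn 0.0 shift mm [ 4.4  0.9 49.2]
```

```bash
python3 -m creep '[[4,1,25,0,0.1],[0,0,14,0,0.1],[0,0,9,0,0.1],[0,0,0,0,0.28],[0,0,1.5,0,0.282],[0,0,1.5,0,0.282],[0,0,1.5,0,0.282],[0,0,0,0,0.282]]' |grep -E "force|pos"; python3 -m creep '[[0,0,1.5,0,0.283],[0,0,1.5,0,0.283],[0,0,0,0,0.284]]'|grep -E "force|pos"
```

```text
ee_pos: [0.6086, 0.1488, 0.2588]
contact_force: [0.3, 0.7, -1.8]
finger_force: 16.3
ee_pos: [0.6085, 0.1488, 0.2556]
contact_force: [-0.8, 0.1, -1.6]
finger_force: 11.8
```

```bash
python3 -m creep '[[0,0,1.5,0,0.284],[0,0,1,0,0.285],[0,0,0,0,0.286]]'|grep -E "force|pos"; python3 tilt2.py a | sed -n '1p;5p'
```

```text
ee_pos: [0.6087, 0.1488, 0.2536]
contact_force: [-0.3, -1.0, 0.2]
finger_force: 8.0
blobs [([339.0, 211.0], 340), ([334.0, 234.0], 63)]
90 shoulder [338. 206.] foot ring [334. 228.]
```

```bash
python3 -m creep '[[0,0,1,0,0.286],[0,0,0.5,0,0.287],[0,0,0,0,0.289],[0,0,-0.5,0,0.291],[0,0,0,0,0.294],[0,0,0,0,0.3],[0,0,0,0,0.32],[0,0,0,0,0.36],[0,0,0,0,0.42],[0,0,0,0,0.42]]'; python3 -m creep '[[0,0,-10,0,0.42],[0,0,-20,0,0.42],[0,0,-40,0,0.42],[0,0,-25,0,0.3],[0,0,0,0,0]]'|grep -E "force|pos"
python3 - <<'E'
from m import *
t=cap("top");s=cap("scene")
y=-.071;O=np.array([.5675,.206]);M=np.array([[np.cos(y),-np.sin(y)],[np.sin(y),np.cos(y)]])
a,_,_=blob(s['color'],(0,150,110),(8,255,255),(325,150,355,182)); b,n,_=blob(t['color'],(0,150,110),(8,255,255),(170,210,195,236)); p,e=tri(t,b,s,a); print('ball',p,e)
for n,c,q,bs,lo,hi in(("green",None,(.6156,.259),(350,180,430,260),(50,80,30),(80,255,255)),("amber",None,(.6087,.1488),(300,170,365,250),(3,120,50),(18,255,255))):
    H=cv2.inRange(cv2.cvtColor(s['color'],cv2.COLOR_RGB2HSV),lo,hi); k=np.zeros_like(H); k[bs[1]:bs[3],bs[0]:bs[2]]=H[bs[1]:bs[3],bs[0]:bs[2]]
    N,l,S,C=cv2.connectedComponentsWithStats(k); print(n,[C[i].round(1).tolist() for i in range(1,N) if S[i,4]>20],'upright predicts',proj(s,[*q,.087+.08]),proj(s,[*q,.087+.005]),'foot in shaker',M.T@(np.array(q)-O))
print('lever pivot',O+M@[-.11,-.07])
go(.385,.16,.30)
E
```

```text
time: 35.17
ee_pos: [0.6085, 0.1488, 0.252]
orientation: [-3.141, -0.0, 1.457]
contact_force: [0.1, 0.1, -0.2]
width: 0.417
finger_force: 0.0
ee_pos: [0.6098, 0.1489, 0.3518]
contact_force: [0.1, -0.5, -0.4]
finger_force: 0.0
ball [0.42358237 0.14853157 0.11232973] 0.002822196764835822
green [[387.4, 218.1], [380.0, 243.0]] upright predicts (np.float64(389.84305891578174), np.float64(214.51562899391695)) (np.float64(383.3258379605246), np.float64(237.68526284739613)) foot in shaker [0.04421898 0.0562787 ]
amber [[337.9, 209.4], [334.3, 233.8]] upright predicts (np.float64(338.23786987037226), np.float64(205.45988434349854)) (np.float64(334.3667625354139), np.float64(228.59727344605767)) foot in shaker [ 0.04515399 -0.05413314]
lever pivot [0.45281131 0.1439798 ]
turn 0.0 shift mm [ -14.2 -223.3   47.3]
```

Both bottles stand upright as predicted. Last, the lever: approach from the near side with the fingers shut.

```bash
python3 -m creep '[[-5,-48,0,0,0],[-5,-48,0,0,0],[-5,-48,0,0,0],[-5,-48,0,0,0],[-5,-47,0,0,0],[0,0,50,0,0],[0,0,50,0,0],[0,0,45,0,0],[0,0,33,0,0],[0,0,0,0,0]]'; python3 -c "
from m import *
go(.455,.1455,.173)"
```

```text
time: 37.15
ee_pos: [0.3652, 0.1507, 0.1659]
orientation: [-3.133, 0.002, 1.457]
contact_force: [0.1, -0.1, 0.7]
width: -0.003
finger_force: 0.0
turn 0.0 shift mm [ 5.  89.8 -7.1]
```

```bash
python3 -m creep '[[0,15,-4,0,0],[0,12,0,0,0],[0,11,0,0,0],[0,11,0,0,0],[0,11,0,0,0],[0,11,0,0,0],[0,11,0,0,0],[0,8,0,0,0],[0,0,0,0,0]]'
python3 - <<'E'
from m import *
t=cap("top");s=cap("scene")
a,n1,_=blob(s['color'],(0,150,110),(8,255,255),(315,160,360,205)); b,n,_=blob(t['color'],(0,150,110),(8,255,255),(165,195,200,236)); p,e=tri(t,b,s,a); print('ball',p,e,n1,n,'full-on x',.4528+.0288)
E
```

```text
time: 38.28
ee_pos: [0.4556, 0.141, 0.1725]
orientation: [-3.133, 0.001, 1.458]
contact_force: [-11.6, 0.9, 8.4]
width: 0.0
finger_force: 6.3Traceback (most recent call last):
  File "<stdin>", line 3, in <module>
  File "m.py", line 5, in blob
    n,l,s,c=cv2.connectedComponentsWithStats(k); i=1+np.argmax(s[1:,4]); return c[i],s[i,4],(l==i)
                                                     ~~~~~~~~~^^^^^^^^^
    return _wrapfunc(a, 'argmax', axis=axis, out=out, **kwds)
    return bound(*args, **kwds)
ValueError: attempt to get argmax of an empty sequence
```

Force built up at the end stop, so I'll back off, raise and check.

```bash
python3 -m creep '[[0,-10,0,0,0],[0,-30,0,0,0],[0,-40,0,0,0],[0,-20,-40,0,0],[0,0,-50,0,0],[0,0,0,0,0],[0,0,0,0,0]]'
python3 - <<'E'
from m import *
t=cap("top");s=cap("scene"); lo,hi=(0,150,110),(8,255,255)
for n,d,b in(("top",t,(160,180,205,240)),("scene",s,(310,140,370,215))):
    try: c,k,_=blob(d['color'],lo,hi,b); print(n,c,k,onz(d,*c,.111))
    except Exception as e: print(n,'none')
    for th in(0,.75,1): 
        q=-.5+th; P=np.array([-.11+.06*np.sin(q),-.07]); y=-.071; M=np.array([[np.cos(y),-np.sin(y)],[np.sin(y),np.cos(y)]]); w=np.array([.5675,.206])+M@P; print(th,proj(d,[*w,.058+.06*np.cos(q)]))
for n,bs,l,h in(("green",(350,180,430,260),(50,80,30),(80,255,255)),("amber",(300,170,365,250),(10,120,50),(18,255,255))):
    print(n,blob(s['color'],l,h,bs)[:2])
E
```

```text
time: 39.25
ee_pos: [0.3584, 0.1521, 0.2631]
orientation: [3.141, 0.0, 1.457]
contact_force: [-0.2, -0.5, -0.8]
width: 0.001
finger_force: 0.0
top [186.88636364 205.43181818] 44 [0.48067111 0.14329875 0.111     ]
0 (np.float64(182.1321345125911), np.float64(225.45413938309486))
0.75 (np.float64(185.81683173167391), np.float64(209.7391402144575))
1 (np.float64(187.44731194299357), np.float64(205.23082427813839))
scene [337.56896552 184.24137931] 58 [0.47553368 0.14528168 0.111     ]
0 (np.float64(339.15044162482843), np.float64(171.18679443513588))
0.75 (np.float64(337.06603025668204), np.float64(180.49919661320314))
1 (np.float64(336.0349729025407), np.float64(185.76123014761623))
green (array([387.41025641, 218.19347319]), np.int32(429))
amber (array([337.91939547, 209.3929471 ]), np.int32(397))
```

The ball sits where full "on" is predicted, and neither bottle has moved.

```bash
python3 -c "
from station import r
print(r.close_job())"
```

```text
the job is handed in; nothing more can be done
None
```

I levelled the tray, stood the amber and green bottles upright on it, pushed the lever over to on, and handed the job in at about 39 s; the hand-in returned no verdict.

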